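# Ease the photometer's falling sample cover shut

### The job

Close the blue hinged sample cover of the photometer without letting it slam: tip the upright cover forward with a fingertip, catch it on the back of a finger as it falls, so that it comes almost to rest there part-way down, and then ease it fully shut. Touch it only lightly and do not grip it or anything else; the cuvettes in the well and all the things on the bench stay where they are, and the cover is let go at the end.

Things in the scene. Friction and masses are not known exactly. Their poses are not given: they have to be found in the camera images.
- photometer: Cream bench photometer, fixed, x -91 to 135 mm, y -170 to 150 mm, 106 mm high; origin on the bench under it, x from its front (robot side) to its back, y to its left, z up. Left: open sample well, closed by the blue cover; right: sloping display and keys. A changer rod with a dark knob sticks out of its front to x = -134 mm, at y = 35 mm, 66 mm up, 16 mm thick.
- cover (a joint): Blue cover, a plate 130 mm wide, 10 mm thick, 162 mm from hinge axis to free edge, 0.25 kg. 0 = shut (level), pi/2 = upright, 1.7 = open stop; starts at 1.55 to 1.7, falls towards the robot. Hinge friction 0.02 N m holds it within 6 degrees of upright; worn damper 0.2 N m s/rad: let go below 80 degrees it falls, slowly at first, 1 to 2.5 s from 75 to 30 degrees, up to 1.2 rad/s.
- cover_hinge (a point): Middle of the cover's hinge axis, on the photometer 50 mm behind, 70 mm left of and 112 mm above its origin; axes as the photometer's; the hinge line is y. The cover's underside lies in the plane through this axis, its 10 mm thickness on the outer side.
- cover_lip (a point): Middle of the cover's free edge at its underside, 162 mm from the hinge axis; moves with the cover. Shut, the lip overhangs the front wall by 22 mm, 112 mm above the bench, with free room below (but for the rod's knob), so a finger slanting down and forward can carry the lip from below until it is shut.
- cuvette0: Amber cuvette, 12.5 x 12.5 x 45 mm, loose in the first (right-most) hole of the changer block in the sample well; its top is 103 mm above the bench. Leave alone. Origin under its centre.
- cuvette1: Clear cuvette, the same size, loose in the third hole of the changer block. Leave alone. Origin under its centre.
- reagent: Amber reagent bottle with black cap, 52 mm across, 115 mm high, left of the photometer; origin under its centre. Leave alone.
- beaker: Empty glass beaker, 58 mm across, 75 mm high, left of the photometer; origin under its centre. Leave alone.
- slidebox: Flat green microscope-slide box, 78 x 100 x 31 mm, right of the photometer; origin under its centre. Leave alone.
- oil: Small amber oil bottle with white cap, 28 mm across, 52 mm high, before the photometer; origin under its centre. Leave alone.
- petri: Covered Petri dish, 93 mm across, 16 mm high, left of the photometer, beyond the beaker; origin under its centre. Leave alone.

How it is judged:
On the way, in this order (a step that is already met when the one before it is completed fails the run):
1. the cover has been tipped forward off its rest (below 1.3 rad, 75 degrees) (value of joint cover below 1.3 rad), for 0.05 s.
2. the falling cover is caught: between 0.15 and 0.8 rad it is nearly at rest (slower than 0.3 rad/s) on the fingers for 0.3 s (value of joint cover between 0.15 and 0.8 rad and velocity of joint cover between -0.3 and 0.3 rad/s and contact force between the fingers and cover above 0.15 N), for 0.3 s.
At the end, for the whole second after the job is handed in: The cover is fully shut (under 0.02 rad, lip within about 3 mm of its seat), at rest and let go; the cuvettes are within 8 mm and the other bench things within 12 mm of where they stood (value of joint cover below 0.02 rad and velocity of joint cover between -0.05 and 0.05 rad/s and contact force between each of the arm, the fingers and cover below 0.05 N and distance of each of cuvette0, cuvette1 from where it was at the start of the episode below 0.008 m and distance of each of reagent, beaker, slidebox, oil, petri from where it was at the start of the episode below 0.012 m); the robot touches nothing.
It fails at once if the cover slams: it moves faster than 0.5 rad/s over the last 40 mm of the lip's way to shut (the last 3 mm are free) (value of joint cover between 0.02 and 0.25 rad and velocity of joint cover below -0.5 rad/s).
It fails at once if the cover is pinched or forced: more than 25 N between fingers and cover (contact force between the fingers and cover above 25 N).
It fails at once if a cuvette in the well is displaced by more than 8 mm (distance of any of cuvette0, cuvette1 from where it was at the start of the episode above 0.008 m).
It fails at once if a bench thing is displaced by more than 12 mm (distance of any of reagent, beaker, slidebox, oil, petri from where it was at the start of the episode above 0.012 m).
It also fails if it takes over 43 s, if anything falls off the work surface, if the arm or the gripper's body presses on something with over 40 N, if the wrist force passes 120 N, or if a joint passes its speed limit or range.

### The arm

A 6-joint arm with a two-finger parallel gripper is mounted at the origin on the work surface. World frame = base frame: x ahead of the robot, y to its left, z up, the work surface at z = 0. Lengths are in m, angles in rad, forces in N, time in s.
With the tool pointing down it reaches from about 0.25 to 0.775 m from the base axis. Payload 4 kg.
Tool frame: the origin (TCP) lies at the very end of the fingers, on their centre line; the grasp point (between the pads) lies 19 mm behind it; y points along the fingers, x is the direction in which the jaws open and shut, and the axes are right-handed (so a half turn about y gives the same grasp; the last joint's range is limited). The gripper opens to 94 mm and grips with 3 to 60 N. Pads are 16 mm wide; open, the fingers measure 119 mm over their backs; the gripper's body (75 mm by 177 mm) begins 78 mm behind the grasp point.
Start: joints at [1.098, 0.087, 1.371, -0, 1.684, -0.103], TCP at [0.199, 0.513, 0.206] pointing down, gripper open.
Joint ranges: [-3.1, 3.1], [-0.76, 2.03], [0.27, 2.55], [-1.08, 4.22], [0.17, 2.65], [-2.57, 2.57]. Speed limits (rad/s): [2.79, 2.79, 3.14, 3.14, 3.14, 3.14].

### API

Orientations are given as [roll, pitch, yaw] about the fixed x, y, z axes, in that order (R = Rz(yaw) Ry(pitch) Rx(roll)).
In Python, from bench import robot gives the robot as it stands.
- The arm moves only by the shell command python3 -m handwheel 'ROWS' [OPENING]. ROWS is JSON, a list of rows, each an object with "delta_pos": the shift along the tool's x, y, z in mm, a list of three; "yaw": the turn about the tool's y in rad. A call has 1 to 12 rows; each row is the pose to reach, as a shift and turn from the pose commanded when the call began, along the tool's axes at that moment; what a row does not reach only later rows make up. A row lasts 1/10 s, in which the tool goes at most 50 mm and 8.59 degrees, less where a joint would pass 70% of its speed; a pose out of reach is approached as far as the arm can. A call with a gripper value outside its range is refused whole. OPENING is the closure in counts, from 0 (fully open) to 255 (shut), set as the call begins (- or left out, the last holds). The fingers move at their own pace and stop on an object; the grip force is fixed at half the most. Time passes only in rows, so rows that repeat a pose let the fingers close. It gives the time, the measured TCP pose, the force and the opening at its end, in the units of the state.
- robot.get_obs(): the state, without advancing time (a new reading comes with each control period).
- robot.snapshot(name): name is "scene" or "top" or "wrist"; returns a dict with "image" (400x640x3 uint8, red, green, blue), "fx", "fy", "cx", "cy" (pixels), "k1" (the pictures are not rectified: a ray, as slopes to the right and down, at radius r is drawn at 1 + k1 r^2 times it, then the intrinsics apply), "rvec" (rotation vector, rad) and "tvec" (3), from world to camera coordinates, as OpenCV has them. Camera axes: x right, y down, z forward; pixel columns grow to the right and rows downward; lengths in m; the calibration is good to about 2 mm. A picture is of the moment at which its call begins. There is no depth.
- robot.close_job(): hands the job in, once; it reports no verdict.
The state is a dict: "time": time; "joint_positions": joint angles; "qvel": joint speeds; "joint_torque": joint torques, N m; "tool_pos": TCP position; "ee_rot": TCP orientation; "wrist_force": force on the tool from outside, world axes, zero at the start; "wrist_torque": the same for the moment, N m; "width": finger opening in m.
Only numpy, scipy, OpenCV 4.12 (cv2) and the standard library are available. Lean on these libraries where they do the work, as an engineer would, in place of code of your own. Each camera call takes 0.05 s, during which the arm holds its last target.

## Working session

There is one attempt and no reset: what is moved stays moved. The work goes in short steps, Python scripts to look and compute and a shell command to move; the robot and the scene stay as the last step left them, time stands still between calls to the robot, and variables do not carry over. Pictures are saved under pics/ and viewed, and the job is handed in when it is done.

```bash
ls; mkdir -p pics
cat > h.py <<'E'
import numpy as np, cv2
from bench import robot
def snap(n,f):
    s=robot.snapshot(n); cv2.imwrite(f'pics/{f}.png',s['image'][:,:,::-1]); np.save(f'pics/{f}.npy',s,allow_pickle=True); return s
def load(f): return np.load(f'pics/{f}.npy',allow_pickle=True).item()
def K(s): return np.array([[s['fx'],0,s['cx']],[0,s['fy'],s['cy']],[0,0,1.]]),np.array([s['k1'],0,0,0,0.])
def proj(s,P):
    k,d=K(s); return cv2.projectPoints(np.array(P,float).reshape(-1,1,3),np.array(s['rvec'],float),np.array(s['tvec'],float),k,d)[0].reshape(-1,2)
def ray(s,u,v):
    k,d=K(s); a=cv2.undistortPoints(np.array([[[u,v]]],float),k,d).ravel()
    R=cv2.Rodrigues(np.array(s['rvec'],float))[0]; return -R.T@np.array(s['tvec'],float), R.T@np.array([a[0],a[1],1.])
def onz(s,u,v,z):
    c,d=ray(s,u,v); return c+d*(z-c[2])/d[2]
E
python3 - <<'E'
from h import *
print(robot.get_obs())
for n in ['scene','top','wrist']:
    s=snap(n,n+'0'); print(n,s['fx'],s['k1'],ray(s,320,200))
E
```

```text
pics
{'time': 0.0, 'joint_positions': array([ 1.09793309e+00,  8.79595618e-02,  1.37222712e+00, -1.70992407e-05,
        1.68357522e+00, -1.03092686e-01]), 'qvel': array([ 1.18607117e-03,  4.18345415e-04, -2.91256245e-05, -7.11786633e-05,
       -1.01270332e-03, -1.29225479e-03]), 'joint_torque': array([-6.93080092e-04, -3.40175414e+01, -3.02432084e+01,  7.19077815e-02,
        3.25508905e-02, -1.43550951e-04]), 'tool_pos': array([0.19853249, 0.51234538, 0.20431544]), 'ee_rot': array([-1.57058999,  0.00215947,  1.20102409]), 'wrist_force': array([-0.09481704,  0.07035727,  0.24940876]), 'wrist_torque': array([ 0.0684384 , -0.01819302, -0.00488368]), 'width': 0.09407084872468935}
scene 509.69877778694126 0.01837928758779383 (array([ 1.51264087, -0.29072354,  1.01666986]), array([-0.68942218,  0.24054575, -0.68326541]))
top 379.74494295066626 0.02869503678730624 (array([0.43383253, 0.01826336, 1.06295628]), array([ 0.14964708,  0.01831234, -0.98864564]))
wrist 335.8019533612063 -0.061531799735074874 (array([0.13724605, 0.53659463, 0.38355842]), array([ 0.21801938, -0.08895523, -0.97191161]))
```

View pics/scene0.png

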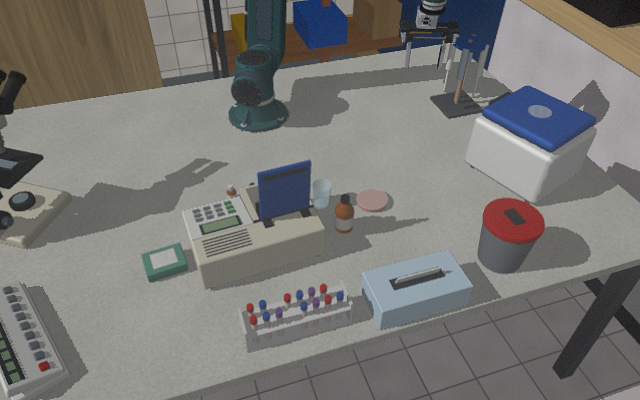

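View pics/top0.png

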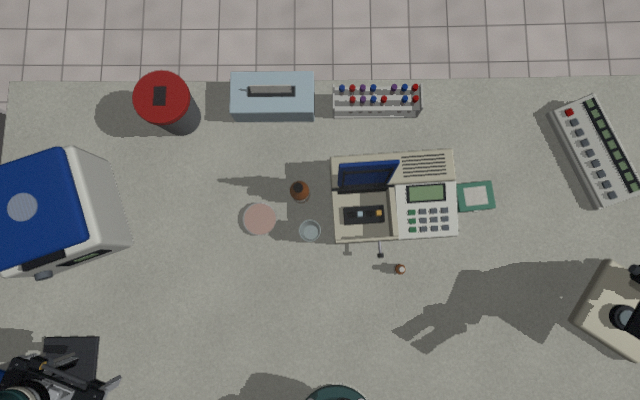

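View pics/wrist0.png

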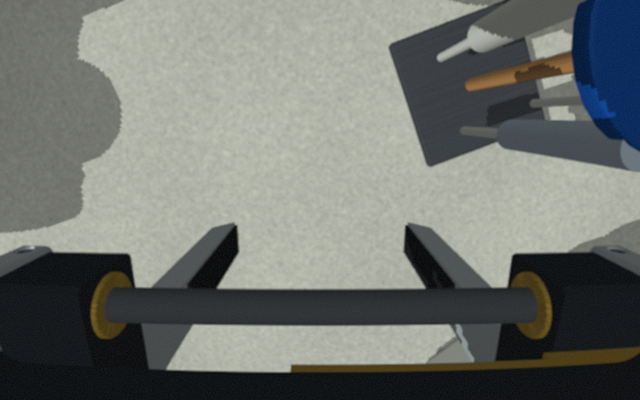

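Run:
```python
import cv2
i=cv2.imread('pics/top0.png')[130:290,230:510]; cv2.imwrite('pics/t0z.png',cv2.resize(i,None,fx=2.85,fy=2.85,interpolation=cv2.INTER_CUBIC))
i=cv2.imread('pics/scene0.png')[130:300,130:410]; cv2.imwrite('pics/s0z.png',cv2.resize(i,None,fx=2.85,fy=2.85,interpolation=cv2.INTER_CUBIC))
```

```text
(no output)
```

View pics/t0z.png

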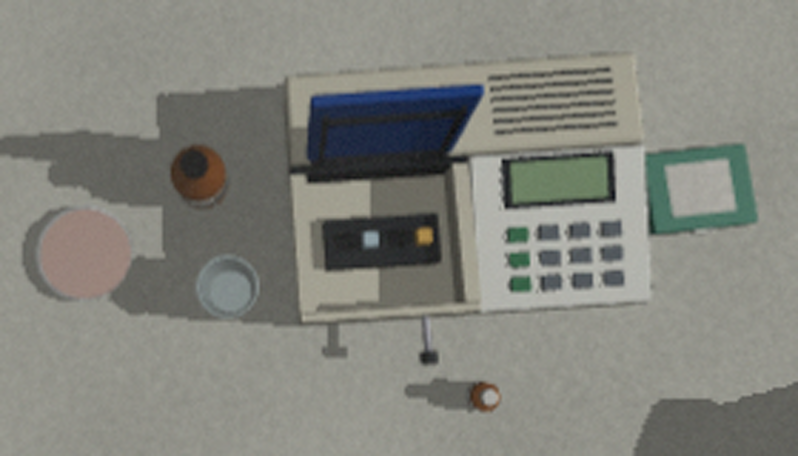

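View pics/s0z.png

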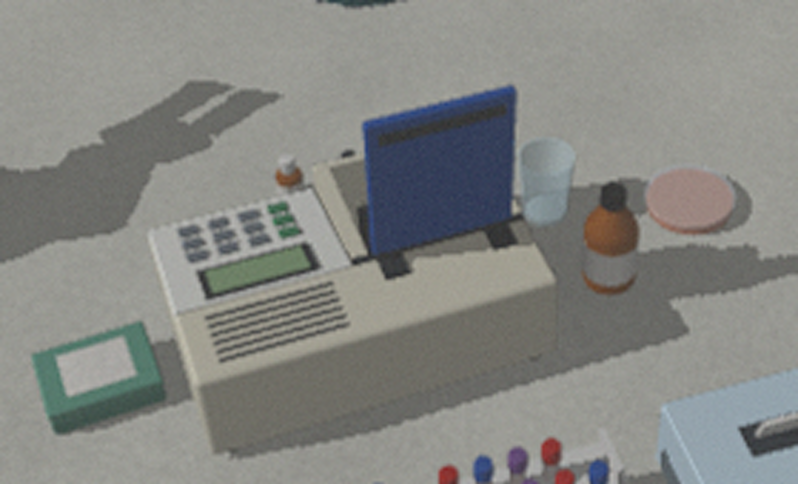

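```bash
cat >> h.py <<'E'
def Rz(a): c,s=np.cos(a),np.sin(a); return np.array([[c,-s,0],[s,c,0],[0,0,1]])
def loc(p,L): L=np.array(L,float).reshape(-1,3)/1000; return L@Rz(p[2]).T+np.array([p[0],p[1],0])
E
python3 - <<'E'
from h import *
from scipy.optimize import least_squares
t=load('top0'); s=load('scene0')
zt=lambda u,v:(u/2.85+230,v/2.85+130); zs=lambda u,v:(u/2.85+130,v/2.85+130)
L=[(135,150,106),(135,-170,106),(-91,150,106),(-130,35,66)]
P=[zt(289,75),zt(634,53),zt(302,320),zt(429,357)]
for l,p in zip(L,P): print(l,onz(t,*p,l[2]/1000))
Ls=[(135,150,106),(135,-170,106)]; Ps=[zs(553,282),zs(198,382)]
for l,p in zip(Ls,Ps): print('s',l,onz(s,*p,l[2]/1000))
f=lambda p: np.r_[(proj(t,loc(p,L))-P).ravel(),(proj(s,loc(p,Ls))-Ps).ravel()]
r=least_squares(f,[.55,0,0],loss='soft_l1'); p=r.x; print(p,f(p).round(1)); np.save('ph.npy',p)
h=loc(p,[50,70,112])[0]; print('hinge',h)
# cover top edge: hinge + rot
for th in [1.55,1.6,1.65,1.7]:
    c,sn=np.cos(th),np.sin(th)
    pts=[(50-162*c+10*sn*0,70+dy,112+162*sn) for dy in(65,-65)]+[(50-162*c+10*sn,70+dy,112+162*sn+10*c) for dy in(65,-65)]
    print(th,((proj(t,loc(p,pts))-[230,130])*2.85).round().tolist(),((proj(s,loc(p,pts))-[130,130])*2.85).round().tolist())
for n,(u,v),z in [('reagent',(193,162),.115),('beaker',(228,286),.04),('oil',(488,397),.052),('petri',(84,253),.016),('slide',(702,188),.031)]:
    w=onz(t,*zt(u,v),z); print(n,w, (Rz(-p[2])@(w-[p[0],p[1],0])*1000).round())
E
```

```text
(135, 150, 106) [0.69290813 0.00627135 0.106     ]
(135, -170, 106) [ 0.71104755 -0.30553925  0.106     ]
(-91, 150, 106) [ 0.47128285 -0.0038719   0.106     ]
(-130, 35, 66) [ 0.43905425 -0.12006078  0.066     ]
s (135, 150, 106) [0.69578153 0.00592687 0.106     ]
s (135, -170, 106) [ 0.71209227 -0.30224513  0.106     ]
[ 0.56833254 -0.14764809  0.05414114] [-1.2 -0.8  1.8 -0.5 -0.4  0.8 -0.1  0.9  1.2 -0.5 -3.4  0.9]
hinge [ 0.61447124 -0.07504492  0.112     ]
1.55 [[314.0, 127.0], [489.0, 117.0], [314.0, 114.0], [488.0, 104.0]] [[503.0, 72.0], [351.0, 108.0], [507.0, 79.0], [354.0, 115.0]]
1.6 [[314.0, 116.0], [488.0, 106.0], [313.0, 103.0], [487.0, 93.0]] [[506.0, 78.0], [354.0, 114.0], [511.0, 85.0], [357.0, 122.0]]
1.65 [[313.0, 106.0], [487.0, 96.0], [312.0, 93.0], [486.0, 83.0]] [[510.0, 84.0], [357.0, 121.0], [514.0, 92.0], [360.0, 129.0]]
1.7 [[312.0, 96.0], [486.0, 85.0], [311.0, 83.0], [485.0, 73.0]] [[513.0, 91.0], [360.0, 128.0], [518.0, 99.0], [363.0, 137.0]]
reagent [0.61135401 0.09233966 0.115     ] [ 56. 237. 115.]
beaker [0.50607211 0.06430156 0.04      ] [-51. 215.  40.]
oil [ 0.40276136 -0.17500176  0.052     ] [-167.  -18.   52.]
petri [0.54040247 0.20559153 0.016     ] [ -9. 354.  16.]
slide [ 0.59921075 -0.38876861  0.031     ] [  18. -242.   31.]
```

```bash
cat >> h.py <<'E'
from scipy.spatial.transform import Rotation as Ro
def d2(target_local,ob=None):
    "delta in tool axes (mm) from measured TCP to local photometer point mm; also local now"
    ob=ob or robot.get_obs(); p=np.load('ph.npy'); R=Ro.from_euler('xyz',ob['ee_rot']).as_matrix()
    t=loc(p,target_local)[0]; d=R.T@(t-ob['tool_pos'])*1000
    return d.round(1)
def here(ob=None):
    ob=ob or robot.get_obs(); p=np.load('ph.npy'); return (Rz(-p[2])@(ob['tool_pos']-[p[0],p[1],0])*1000).round(1), ob['ee_rot'].round(3), ob['wrist_force'].round(2)
E
python3 - <<'E'
from h import *
print(here(), d2([100,75,340]), loc(np.load('ph.npy'),[100,75,340]), 'z+', d2([-0,450,340]))
print(np.pi/2+np.load('ph.npy')[2]-robot.get_obs()['ee_rot'][2])
E
```

```text
(array([-333.5,  679.1,  204.6]), array([-1.571,  0.002,  1.201]), array([-0.99, -0.62, -0.49])) [-372.6 -134.9 -643.6] [[ 0.66412741 -0.06734651  0.34      ]] z+ [ -71.9 -135.3 -398.2]
0.4239513000239463
```

```bash
python3 -m handwheel '[{"delta_pos":[0,-50,0],"yaw":-0.1},{"delta_pos":[0,-100,0],"yaw":-0.2},{"delta_pos":[0,-135,0],"yaw":-0.3},{"delta_pos":[-20,-135,-40],"yaw":-0.424},{"delta_pos":[-40,-135,-75],"yaw":-0.424},{"delta_pos":[-65,-135,-115],"yaw":-0.424},{"delta_pos":[-90,-135,-155],"yaw":-0.424},{"delta_pos":[-115,-135,-195],"yaw":-0.424},{"delta_pos":[-140,-135,-235],"yaw":-0.424},{"delta_pos":[-165,-135,-275],"yaw":-0.424},{"delta_pos":[-180,-135,-310],"yaw":-0.424},{"delta_pos":[-180,-135,-310],"yaw":-0.424}]' 174; python3 -c "
from h import *
print(here(),d2([100,75,340]),robot.get_obs()['time'],robot.get_obs()['width'])"
```

```text
time: 1.35
tool_pos: [0.4251, 0.2297, 0.3393]
ee_rot: [-1.57, 0.002, 1.618]
wrist_force: [-1.4, -0.3, 0.0]
width: 0.0296
(array([-122.6,  384.6,  339.3]), array([-1.57 ,  0.002,  1.618]), array([-1.37, -0.3 ,  0.05])) [-308.    -0.4 -224.7] 1.35 0.029636170322142642
```

```bash
python3 -m handwheel '[{"delta_pos":[-30,0,-30],"yaw":0},{"delta_pos":[-60,0,-60],"yaw":0},{"delta_pos":[-90,0,-90],"yaw":0},{"delta_pos":[-120,0,-120],"yaw":0},{"delta_pos":[-150,0,-150],"yaw":0},{"delta_pos":[-185,0,-185],"yaw":0},{"delta_pos":[-220,0,-220],"yaw":0},{"delta_pos":[-260,0,-225],"yaw":0},{"delta_pos":[-290,0,-225],"yaw":0},{"delta_pos":[-308,0,-225],"yaw":0},{"delta_pos":[-308,0,-225],"yaw":0}]'; python3 -c "
from h import *
s=snap('top','t1');s=snap('scene','s1');s=snap('wrist','w1')
for n,k in(('t1',(130,230)),('s1',(60,130))):
  i=cv2.imread('pics/%s.png'%n)[k[0]:k[0]+210,k[1]:k[1]+280];cv2.imwrite('pics/%sz.png'%n,cv2.resize(i,None,fx=2.85,fy=2.85,interpolation=2))
print(here(),d2([100,75,250]))"
```

```text
time: 2.45
tool_pos: [0.6641, -0.0636, 0.3399]
ee_rot: [-1.57, -0.0, 1.623]
wrist_force: [0.6, 0.1, 0.1]
width: 0.0298
(array([100.2,  81.8, 341.1]), array([-1.572e+00, -1.000e-03,  1.627e+00]), array([ 0.23,  0.67, -0.46])) [-6.9 91.1  0.2]
```

View pics/s1z.png

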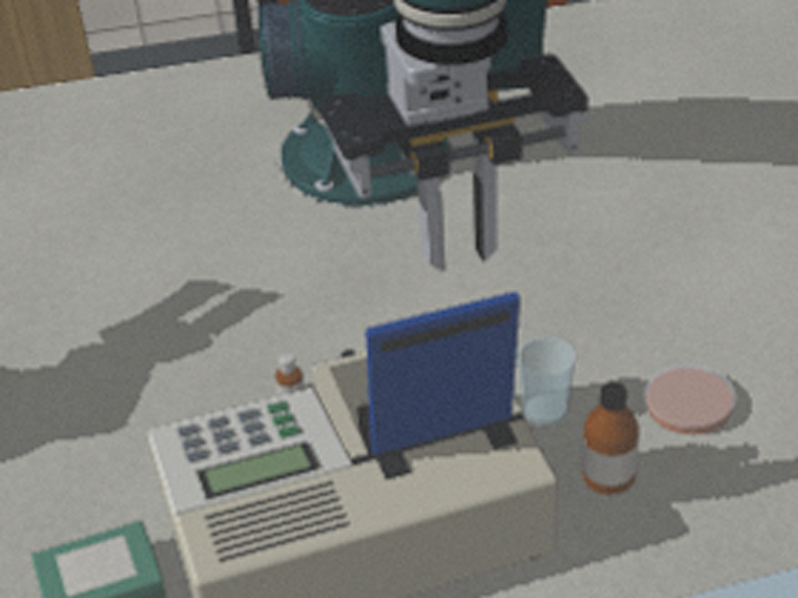

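View pics/w1.png

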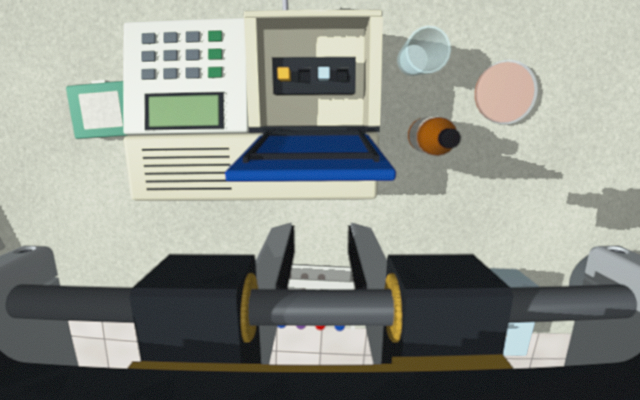

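Run:
```python
from h import *
p=np.load('ph.npy'); w=load('w1'); t=load('t1')
for th in [1.55,1.6,1.65,1.7]:
    c,sn=np.cos(th),np.sin(th)
    pts=[(50-162*c+10*sn,70+dy,112+162*sn+10*c) for dy in(65,-65)]
    print(th,proj(w,loc(p,pts)).round().tolist())
print('body',proj(w,loc(p,[(135,150,106),(135,-170,106),(-91,150,106)])).round().tolist())
```

```text
1.55 [[394.0, 150.0], [216.0, 151.0]]
1.6 [[393.0, 161.0], [217.0, 161.0]]
1.65 [[392.0, 172.0], [218.0, 172.0]]
1.7 [[392.0, 182.0], [220.0, 182.0]]
body [[375.0, 200.0], [127.0, 200.0], [381.0, 8.0]]
```

```bash
python3 -m handwheel '[{"delta_pos":[-6,30,0],"yaw":0},{"delta_pos":[-6,60,0],"yaw":0},{"delta_pos":[-6,90,0],"yaw":0},{"delta_pos":[-6,90,8],"yaw":0},{"delta_pos":[-6,90,16],"yaw":0},{"delta_pos":[-6,90,22],"yaw":0},{"delta_pos":[-6,90,27],"yaw":0},{"delta_pos":[-6,90,32],"yaw":0},{"delta_pos":[-6,90,37],"yaw":0},{"delta_pos":[-6,90,40],"yaw":0}]'
cat > look.py <<'E'
from h import *
import sys
n=sys.argv[1]
s=snap('wrist','w'+n)
s=snap('scene','s'+n)
k=(60,130)
i=s['image'][k[0]:k[0]+210,k[1]:k[1]+280,::-1];cv2.imwrite('pics/s%sz.png'%n,cv2.resize(i,None,fx=2.85,fy=2.85,interpolation=2))
# cover angle: extreme corner search by predicted corners
p=np.load('ph.npy')
hsv=cv2.cvtColor(s['image'],cv2.COLOR_RGB2HSV); m=cv2.inRange(hsv,(105,100,30),(130,255,255)); m[:60]=0; m[260:]=0; m[:,:200]=0; m[:,345:]=0
ys,xs=np.nonzero(m)
if len(ys): print('blue bbox',xs.min(),xs.max(),ys.min(),ys.max(),len(ys))
print(here(), robot.get_obs()['time'])
E
python3 look.py 2
```

```text
time: 3.6
tool_pos: [0.6242, -0.0708, 0.2513]
ee_rot: [-1.572, 0.0, 1.625]
wrist_force: [0.4, -0.3, 1.0]
width: 0.0298
blue bbox 254 308 155 218 2247
(array([ 59.8,  73.8, 250.7]), array([-1.571,  0.   ,  1.625]), array([-0.39, -0.58,  0.93])) 3.7
```

View pics/s2z.png

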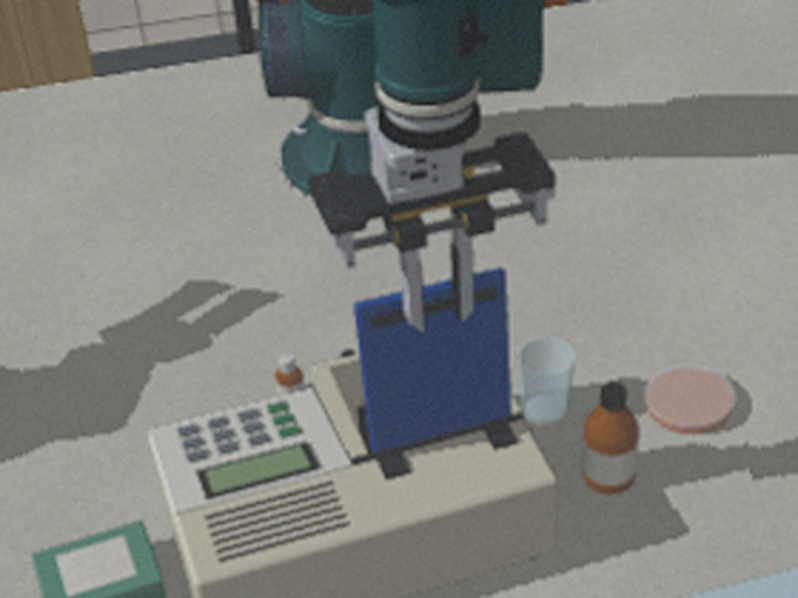

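View pics/w2.png

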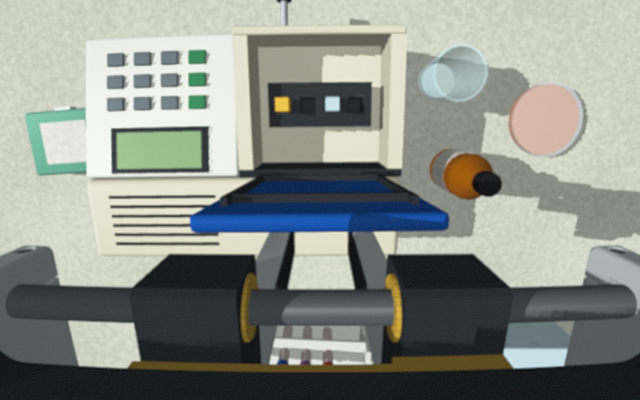

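```bash
python3 -m handwheel '[{"delta_pos":[0,0,4],"yaw":0},{"delta_pos":[0,0,8],"yaw":0},{"delta_pos":[0,0,12],"yaw":0},{"delta_pos":[0,0,16],"yaw":0},{"delta_pos":[0,0,20],"yaw":0}]'; python3 look.py 3
python3 - <<'E'
from h import *
p=np.load('ph.npy'); w=load('w3'); s=load('s3')
for th in [1.2,1.25,1.3,1.35,1.4,1.45,1.5]:
    c,sn=np.cos(th),np.sin(th)
    pts=[(50-162*c+10*sn,73+dy,112+162*sn+10*c) for dy in(65,-65)]
    print(th,proj(w,loc(p,pts)).round().tolist(),((proj(s,loc(p,pts))-[130,60])*2.85).round().tolist())
E
```

```text
time: 4.2
tool_pos: [0.6041, -0.0716, 0.2504]
ee_rot: [-1.571, -0.0, 1.625]
wrist_force: [0.5, 0.2, -0.7]
width: 0.0298
blue bbox 252 307 150 217 2485
(array([ 39.7,  74. , 250.7]), array([-1.571, -0.   ,  1.625]), array([ 1.46,  0.78, -0.47])) 4.3
1.2 [[450.0, 175.0], [187.0, 175.0]] [[487.0, 246.0], [339.0, 281.0]]
1.25 [[450.0, 191.0], [187.0, 191.0]] [[490.0, 249.0], [342.0, 284.0]]
1.3 [[450.0, 207.0], [187.0, 208.0]] [[494.0, 253.0], [344.0, 288.0]]
1.35 [[450.0, 224.0], [187.0, 224.0]] [[497.0, 257.0], [347.0, 292.0]]
1.4 [[449.0, 240.0], [188.0, 240.0]] [[500.0, 261.0], [350.0, 297.0]]
1.45 [[448.0, 256.0], [189.0, 256.0]] [[504.0, 266.0], [352.0, 302.0]]
1.5 [[447.0, 271.0], [190.0, 271.0]] [[507.0, 272.0], [355.0, 308.0]]
```

View pics/s3z.png

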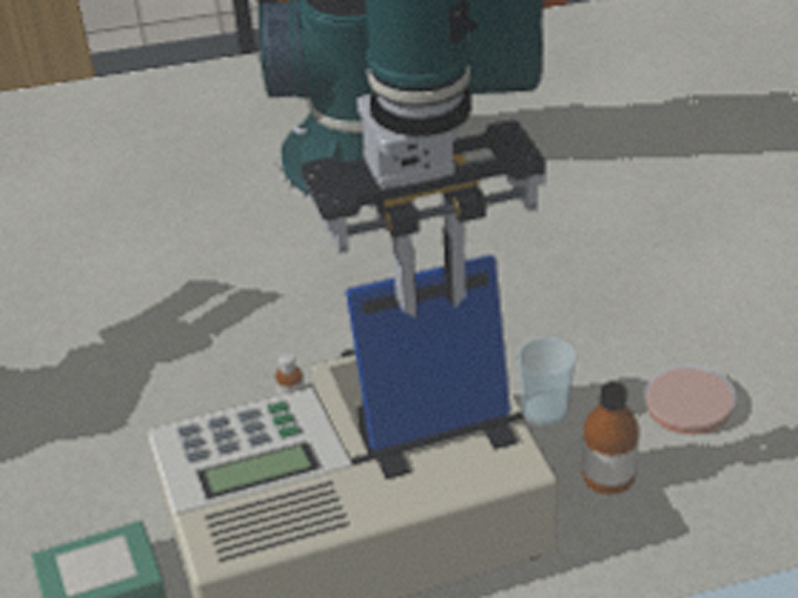

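View pics/w3.png

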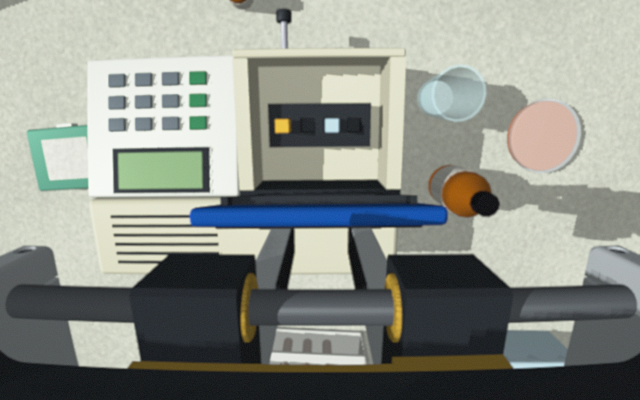

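```bash
python3 -m handwheel '[{"delta_pos":[0,0,5],"yaw":0},{"delta_pos":[0,-25,0],"yaw":0},{"delta_pos":[0,-55,15],"yaw":0},{"delta_pos":[0,-55,60],"yaw":0},{"delta_pos":[0,-45,105],"yaw":0},{"delta_pos":[0,-10,132],"yaw":0},{"delta_pos":[0,30,132],"yaw":0}]'
cat > ang.py <<'E'
from h import *
import sys
p=np.load('ph.npy'); w=load('w'+sys.argv[1]); s=load('s'+sys.argv[1])
for th in eval(sys.argv[2]):
    c,sn=np.cos(th),np.sin(th)
    pts=[(50-162*c+10*sn,73+dy,112+162*sn+10*c) for dy in(65,-65)]
    print(th,proj(w,loc(p,pts)).round().tolist(),((proj(s,loc(p,pts))-[130,60])*2.85).round().tolist())
E
python3 look.py 4;python3 ang.py 4 "[.8,.9,1.,1.1,1.2,1.3]"
```

```text
time: 5.0
tool_pos: [0.4713, -0.0792, 0.2227]
ee_rot: [-1.577, 0.003, 1.624]
wrist_force: [0.1, 0.7, 0.3]
width: 0.0299
blue bbox 249 307 146 216 2802
(array([-96.7,  75.4, 213.6]), array([-1.558, -0.005,  1.625]), array([-1.26,  0.12, -0.46])) 5.1
0.8 [[435.0, 309.0], [204.0, 309.0]] [[466.0, 239.0], [324.0, 271.0]]
0.9 [[439.0, 340.0], [200.0, 340.0]] [[470.0, 238.0], [327.0, 271.0]]
1.0 [[442.0, 372.0], [198.0, 372.0]] [[476.0, 239.0], [331.0, 272.0]]
1.1 [[443.0, 404.0], [196.0, 404.0]] [[481.0, 242.0], [335.0, 275.0]]
1.2 [[443.0, 435.0], [196.0, 435.0]] [[487.0, 246.0], [339.0, 281.0]]
1.3 [[442.0, 464.0], [197.0, 464.0]] [[494.0, 253.0], [344.0, 288.0]]
```

View pics/s4z.png

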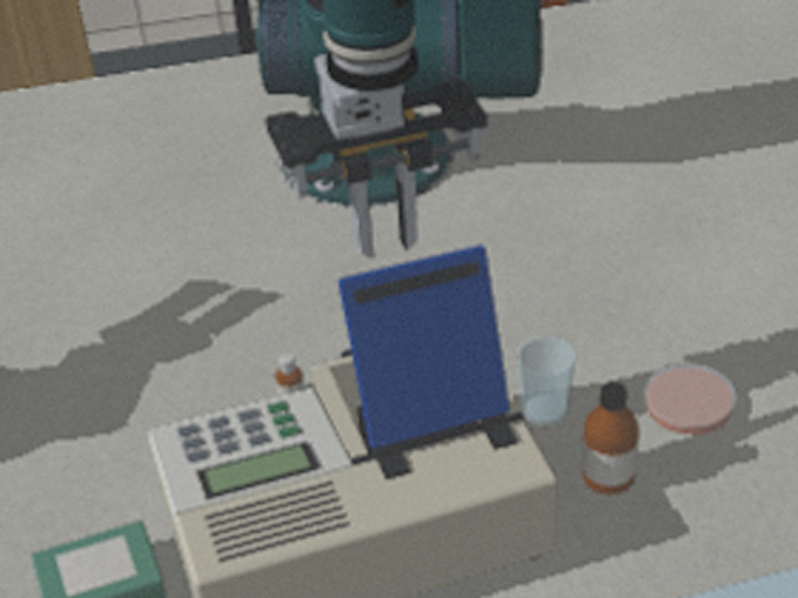

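View pics/w4.png

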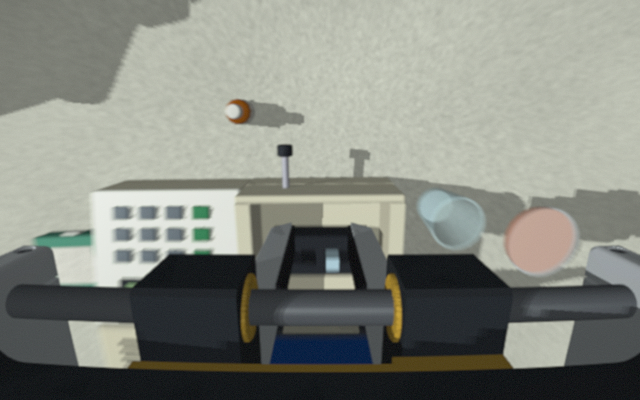

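```bash
python3 -m handwheel '[{"delta_pos":[0,20,0],"yaw":0},{"delta_pos":[0,40,-4],"yaw":0},{"delta_pos":[0,44,-8],"yaw":0},{"delta_pos":[0,44,-8],"yaw":0},{"delta_pos":[0,44,-8],"yaw":0}]';python3 look.py 5;python3 ang.py 5 "[.6,.7,.8,.9,1.,1.1,1.2]"
```

```text
time: 5.6
tool_pos: [0.482, -0.0786, 0.1783]
ee_rot: [-1.573, 0.001, 1.625]
wrist_force: [0.5, 0.5, 0.1]
width: 0.0297
blue bbox 246 307 144 216 2922
(array([-82.8,  73.6, 178.2]), array([-1.573e+00,  1.000e-03,  1.625e+00]), array([-0.17, -0.28, -0.43])) 5.7
0.6 [[456.0, 271.0], [183.0, 271.0]] [[458.0, 246.0], [320.0, 277.0]]
0.7 [[463.0, 305.0], [175.0, 305.0]] [[462.0, 241.0], [322.0, 273.0]]
0.8 [[471.0, 343.0], [168.0, 343.0]] [[466.0, 239.0], [324.0, 271.0]]
0.9 [[477.0, 385.0], [161.0, 385.0]] [[470.0, 238.0], [327.0, 271.0]]
1.0 [[481.0, 428.0], [157.0, 428.0]] [[476.0, 239.0], [331.0, 272.0]]
1.1 [[483.0, 471.0], [155.0, 471.0]] [[481.0, 242.0], [335.0, 275.0]]
1.2 [[482.0, 511.0], [156.0, 510.0]] [[487.0, 246.0], [339.0, 281.0]]
```

View pics/s5z.png

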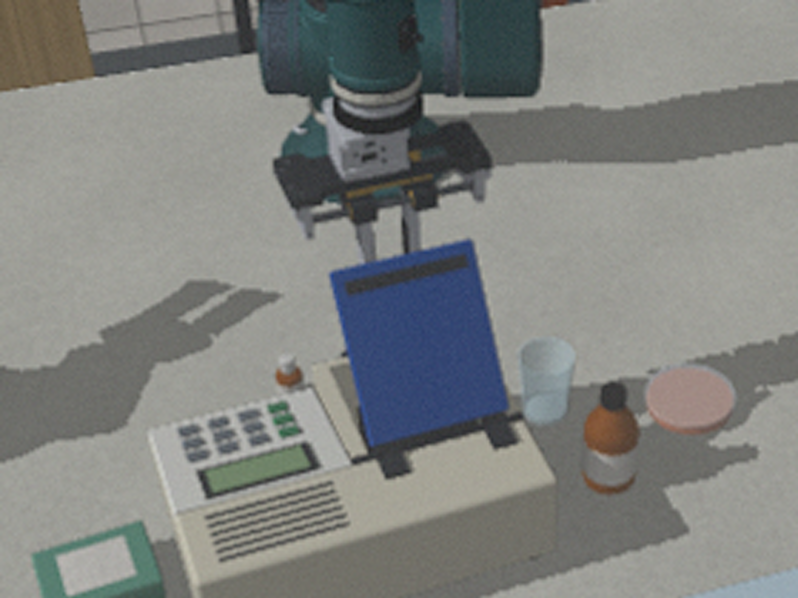

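View pics/w5.png

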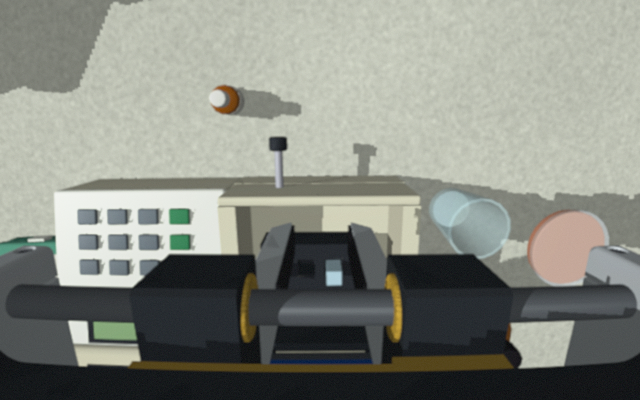

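```bash
python3 -m handwheel '[{"delta_pos":[0,5,3],"yaw":0},{"delta_pos":[0,5,5],"yaw":0},{"delta_pos":[0,5,5],"yaw":0},{"delta_pos":[0,5,5],"yaw":0},{"delta_pos":[0,5,5],"yaw":0},{"delta_pos":[0,5,5],"yaw":0}]';python3 look.py 6;python3 ang.py 6 "[.4,.5,.6,.7,.8,.9,1.]"
```

```text
time: 6.3
tool_pos: [0.4754, -0.0786, 0.1713]
ee_rot: [-1.57, -0.0, 1.625]
wrist_force: [-0.8, -0.3, 0.4]
width: 0.0298
blue bbox 243 307 147 215 2755
(array([-89.1,  73.9, 171.3]), array([-1.57 , -0.   ,  1.625]), array([-0.55, -0.33, -0.02])) 6.4
0.4 [[442.0, 236.0], [195.0, 236.0]] [[453.0, 259.0], [318.0, 290.0]]
0.5 [[451.0, 261.0], [187.0, 261.0]] [[455.0, 252.0], [319.0, 283.0]]
0.6 [[459.0, 291.0], [178.0, 291.0]] [[458.0, 246.0], [320.0, 277.0]]
0.7 [[468.0, 327.0], [169.0, 327.0]] [[462.0, 241.0], [322.0, 273.0]]
0.8 [[475.0, 367.0], [162.0, 367.0]] [[466.0, 239.0], [324.0, 271.0]]
0.9 [[481.0, 411.0], [155.0, 411.0]] [[470.0, 238.0], [327.0, 271.0]]
1.0 [[486.0, 456.0], [151.0, 456.0]] [[476.0, 239.0], [331.0, 272.0]]
```

View pics/s6z.png

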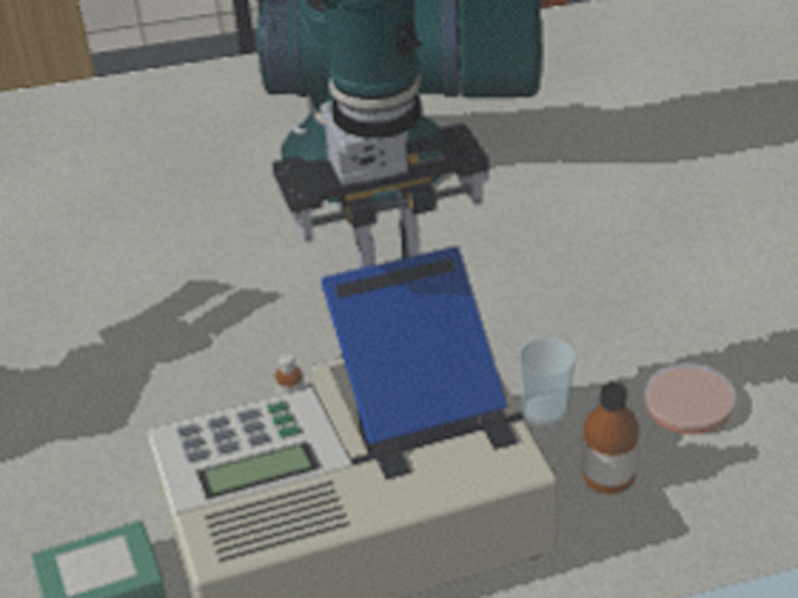

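View pics/w6.png

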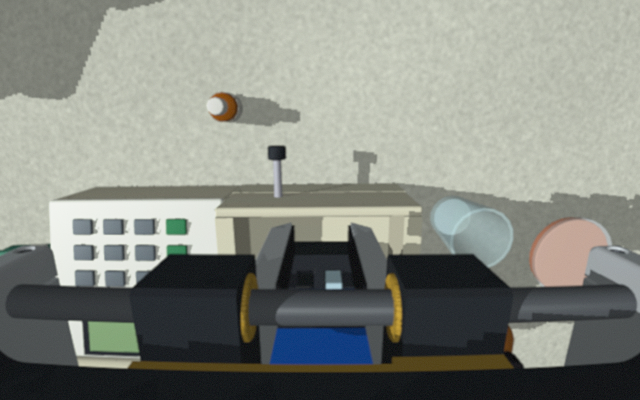

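```bash
python3 -m handwheel '[{"delta_pos":[0,0,0],"yaw":0},{"delta_pos":[0,0,0],"yaw":0},{"delta_pos":[0,0,0],"yaw":0},{"delta_pos":[0,0,0],"yaw":0},{"delta_pos":[0,0,0],"yaw":0}]';python3 look.py 7
```

```text
time: 6.9
tool_pos: [0.4757, -0.0786, 0.1715]
ee_rot: [-1.571, -0.0, 1.625]
wrist_force: [-1.7, 0.2, -0.6]
width: 0.0301
blue bbox 243 307 147 215 2755
(array([-88.8,  73.9, 171.5]), array([-1.571, -0.   ,  1.625]), array([-1.89, -0.56, -1.23])) 7.0
```

View pics/s7z.png

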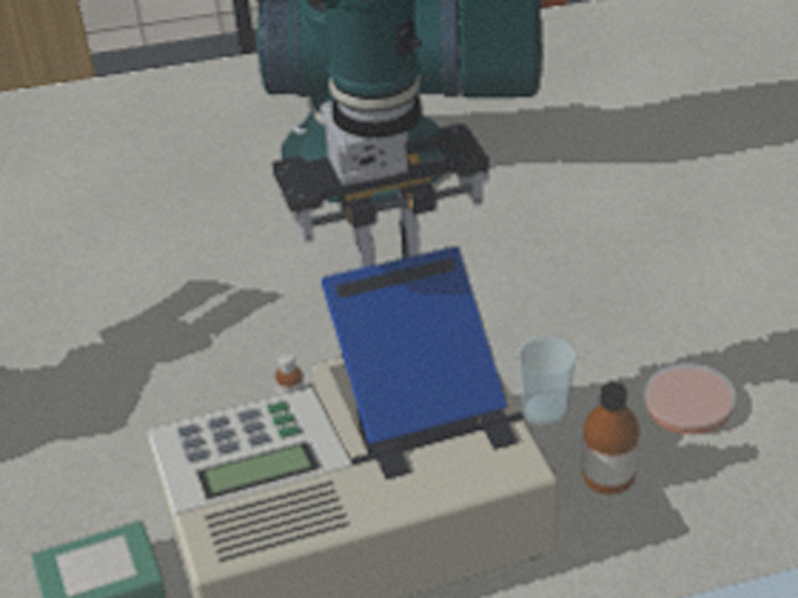

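```bash
python3 -m handwheel '[{"delta_pos":[0,5,2],"yaw":0},{"delta_pos":[0,10,4],"yaw":0},{"delta_pos":[0,15,6],"yaw":0},{"delta_pos":[0,20,8],"yaw":0},{"delta_pos":[0,25,10],"yaw":0},{"delta_pos":[0,30,12],"yaw":0},{"delta_pos":[0,35,13.5],"yaw":0},{"delta_pos":[0,40,15],"yaw":0},{"delta_pos":[0,45,16],"yaw":0},{"delta_pos":[0,45,17],"yaw":0}]';python3 look.py 8;python3 ang.py 8 "[.1,.2,.3,.4,.5,.6]"
```

```text
time: 8.0
tool_pos: [0.4508, -0.0801, 0.1238]
ee_rot: [-1.552, -0.0, 1.624]
wrist_force: [-18.6, -2.7, 3.3]
width: 0.0299
blue bbox 242 306 155 215 2372
(array([-113.6,   73.8,  124.2]), array([-1.552, -0.   ,  1.624]), array([-19.24,  -3.08,   5.62])) 8.1
0.1 [[442.0, 253.0], [196.0, 254.0]] [[449.0, 288.0], [318.0, 319.0]]
0.2 [[452.0, 272.0], [185.0, 272.0]] [[450.0, 277.0], [318.0, 308.0]]
0.3 [[464.0, 297.0], [173.0, 297.0]] [[451.0, 267.0], [317.0, 299.0]]
0.4 [[477.0, 329.0], [160.0, 330.0]] [[453.0, 259.0], [318.0, 290.0]]
0.5 [[491.0, 369.0], [146.0, 370.0]] [[455.0, 252.0], [319.0, 283.0]]
0.6 [[505.0, 418.0], [132.0, 418.0]] [[458.0, 246.0], [320.0, 277.0]]
```

View pics/s8z.png

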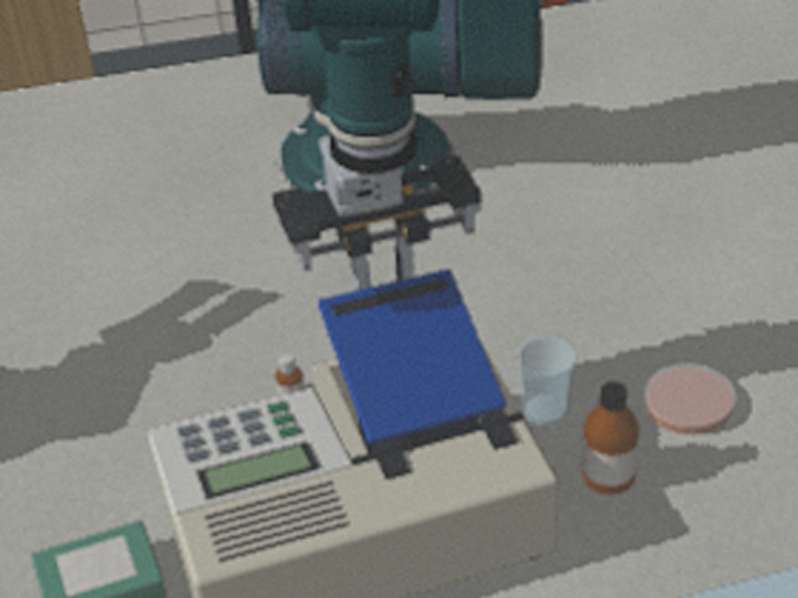

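View pics/w8.png

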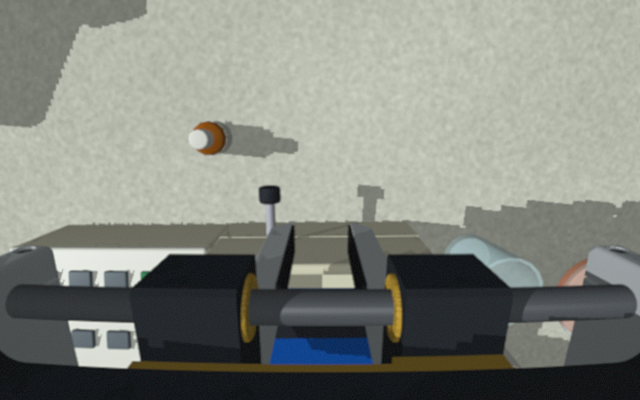

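```bash
python3 -m handwheel '[{"delta_pos":[0,-2,1],"yaw":0},{"delta_pos":[0,-4,2],"yaw":0}]';python3 look.py 9
```

```text
time: 8.3
tool_pos: [0.4526, -0.08, 0.1289]
ee_rot: [-1.561, -0.0, 1.625]
wrist_force: [-7.6, -2.2, 1.1]
width: 0.0302
blue bbox 242 306 154 215 2423
(array([-111.5,   73.8,  129.6]), array([-1.562, -0.   ,  1.625]), array([-9.88, -1.85,  2.64])) 8.4
```

```bash
python3 -m handwheel '[{"delta_pos":[0,-2,0],"yaw":0},{"delta_pos":[0,-3,0],"yaw":0}]';python3 look.py 10;python3 ang.py 10 "[.2,.25,.3,.35,.4]"
```

```text
time: 8.6
tool_pos: [0.4541, -0.0799, 0.1326]
ee_rot: [-1.565, 0.0, 1.625]
wrist_force: [-6.5, -0.9, 1.4]
width: 0.0299
blue bbox 242 306 153 215 2445
(array([-110.3,   73.8,  132.7]), array([-1.565,  0.   ,  1.625]), array([-8.12, -0.59,  2.19])) 8.7
0.2 [[446.0, 259.0], [192.0, 259.0]] [[450.0, 277.0], [318.0, 308.0]]
0.25 [[452.0, 270.0], [186.0, 270.0]] [[451.0, 272.0], [317.0, 303.0]]
0.3 [[457.0, 282.0], [181.0, 282.0]] [[451.0, 267.0], [317.0, 299.0]]
0.35 [[463.0, 296.0], [175.0, 296.0]] [[452.0, 263.0], [318.0, 294.0]]
0.4 [[469.0, 312.0], [169.0, 312.0]] [[453.0, 259.0], [318.0, 290.0]]
```

View pics/s10z.png

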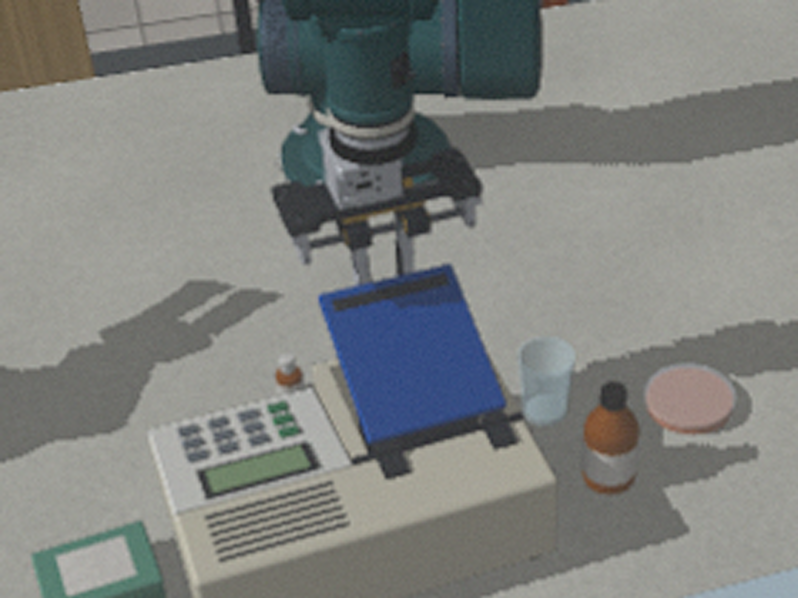

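```bash
python3 -m handwheel '[{"delta_pos":[0,1.5,0.8],"yaw":0},{"delta_pos":[0,3,1.4],"yaw":0},{"delta_pos":[0,4.5,1.9],"yaw":0},{"delta_pos":[0,6,2.4],"yaw":0},{"delta_pos":[0,7.5,2.8],"yaw":0},{"delta_pos":[0,9,3.2],"yaw":0}]';python3 look.py 11;python3 ang.py 11 "[.15,.2,.25,.3,.35,.4]"
```

```text
time: 9.3
tool_pos: [0.4509, -0.0801, 0.1235]
ee_rot: [-1.565, 0.0, 1.625]
wrist_force: [-7.8, -3.0, 1.0]
width: 0.0299
blue bbox 242 306 155 215 2358
(array([-113.7,   73.8,  123.2]), array([-1.564,  0.   ,  1.625]), array([-7.55, -1.86,  0.69])) 9.4
0.15 [[447.0, 263.0], [191.0, 263.0]] [[450.0, 283.0], [318.0, 314.0]]
0.2 [[453.0, 273.0], [185.0, 273.0]] [[450.0, 277.0], [318.0, 308.0]]
0.25 [[458.0, 285.0], [179.0, 285.0]] [[451.0, 272.0], [317.0, 303.0]]
0.3 [[464.0, 298.0], [173.0, 298.0]] [[451.0, 267.0], [317.0, 299.0]]
0.35 [[471.0, 313.0], [167.0, 314.0]] [[452.0, 263.0], [318.0, 294.0]]
0.4 [[477.0, 331.0], [160.0, 331.0]] [[453.0, 259.0], [318.0, 290.0]]
```

View pics/s11z.png

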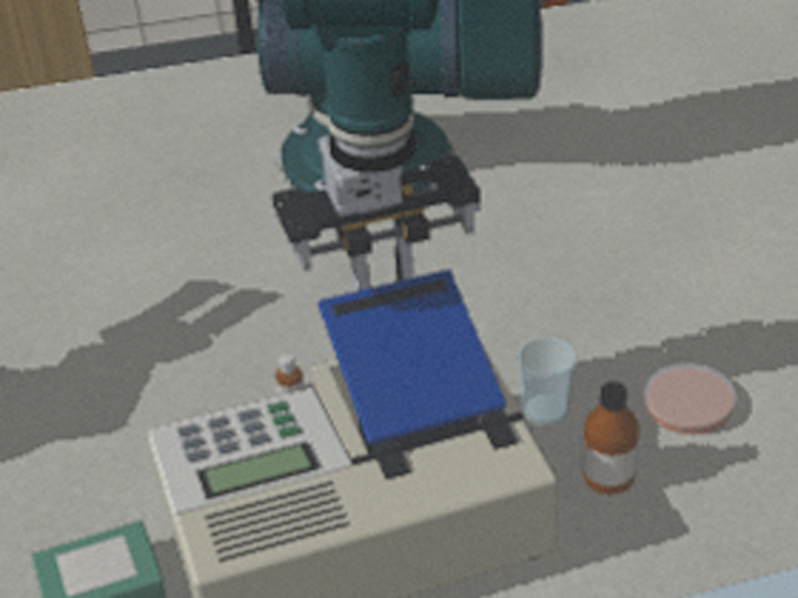

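```bash
python3 -m handwheel '[{"delta_pos":[0,1.5,0.4],"yaw":0},{"delta_pos":[0,3,0.8],"yaw":0},{"delta_pos":[0,4.5,1.2],"yaw":0},{"delta_pos":[0,6,1.5],"yaw":0},{"delta_pos":[0,7.5,1.8],"yaw":0},{"delta_pos":[0,9,2.1],"yaw":0},{"delta_pos":[0,10.5,2.4],"yaw":0},{"delta_pos":[0,12,2.7],"yaw":0}]';python3 look.py 12;python3 ang.py 12 "[.05,.1,.15,.2,.25]"
```

```text
time: 10.2
tool_pos: [0.4474, -0.0803, 0.111]
ee_rot: [-1.562, 0.0, 1.625]
wrist_force: [-9.1, -1.9, 1.2]
width: 0.0296
blue bbox 242 306 158 215 2230
(array([-117.2,   73.8,  110.8]), array([-1.562,  0.   ,  1.625]), array([-8.88, -1.81,  0.6 ])) 10.3
0.05 [[445.0, 261.0], [194.0, 262.0]] [[449.0, 294.0], [319.0, 325.0]]
0.1 [[450.0, 270.0], [188.0, 270.0]] [[449.0, 288.0], [318.0, 319.0]]
0.15 [[456.0, 280.0], [182.0, 280.0]] [[450.0, 283.0], [318.0, 314.0]]
0.2 [[462.0, 292.0], [176.0, 292.0]] [[450.0, 277.0], [318.0, 308.0]]
0.25 [[469.0, 305.0], [169.0, 305.0]] [[451.0, 272.0], [317.0, 303.0]]
```

View pics/s12z.png

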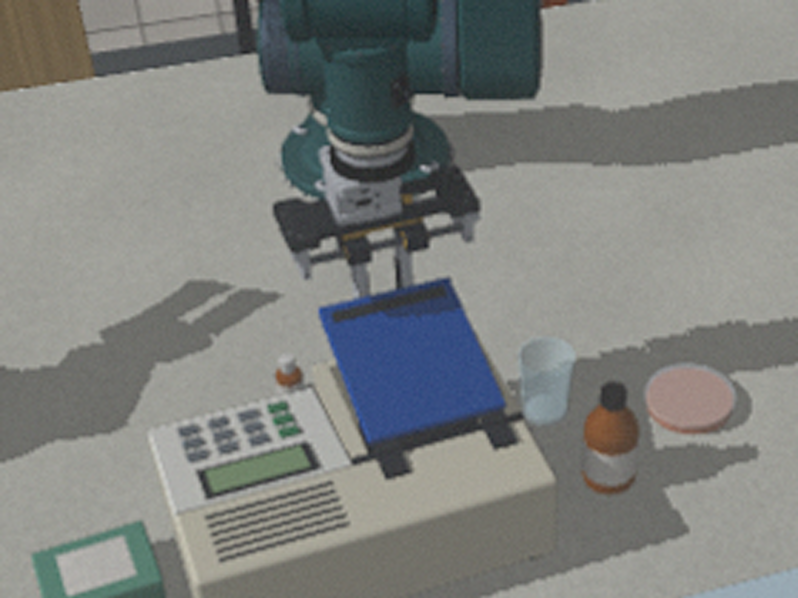

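```bash
python3 -m handwheel '[{"delta_pos":[0,1.3,0.4],"yaw":0},{"delta_pos":[0,2.6,0.7],"yaw":0},{"delta_pos":[0,3.9,1.0],"yaw":0},{"delta_pos":[0,5.2,1.3],"yaw":0},{"delta_pos":[0,6.5,1.5],"yaw":0},{"delta_pos":[0,7.8,1.7],"yaw":0},{"delta_pos":[0,9.1,1.9],"yaw":0},{"delta_pos":[0,10.4,2.1],"yaw":0},{"delta_pos":[0,12,2.3],"yaw":0}]';python3 look.py 13;python3 ang.py 13 "[.0,.05,.1,.15,.2]"
```

```text
time: 11.2
tool_pos: [0.445, -0.0805, 0.0988]
ee_rot: [-1.562, 0.0, 1.625]
wrist_force: [-8.8, -1.8, 0.6]
width: 0.0298
blue bbox 242 306 161 215 2106
(array([-119.6,   73.8,   98.5]), array([-1.562,  0.   ,  1.625]), array([-8.64, -2.25, -0.31])) 11.3
0.0 [[447.0, 268.0], [191.0, 268.0]] [[449.0, 300.0], [319.0, 331.0]]
0.05 [[453.0, 276.0], [185.0, 276.0]] [[449.0, 294.0], [319.0, 325.0]]
0.1 [[459.0, 286.0], [179.0, 286.0]] [[449.0, 288.0], [318.0, 319.0]]
0.15 [[466.0, 298.0], [172.0, 298.0]] [[450.0, 283.0], [318.0, 314.0]]
0.2 [[473.0, 311.0], [164.0, 311.0]] [[450.0, 277.0], [318.0, 308.0]]
```

View pics/s13z.png

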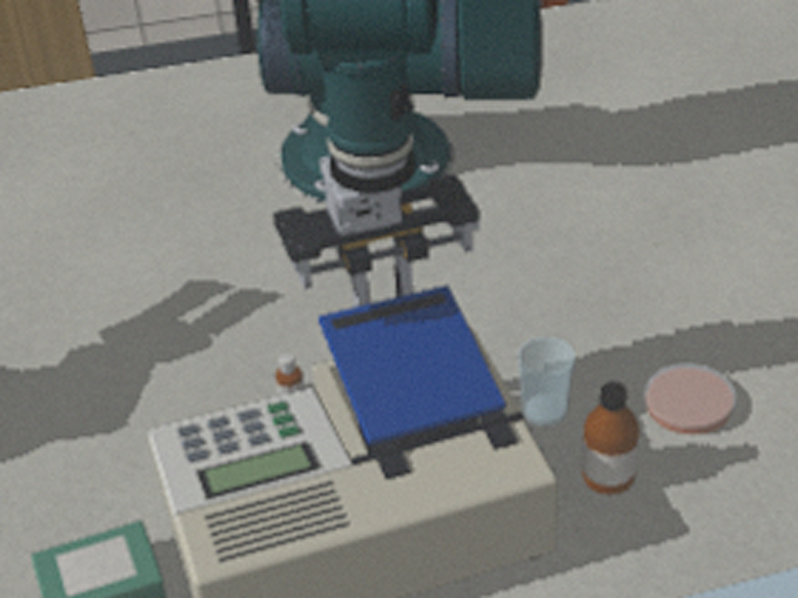

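View pics/w13.png

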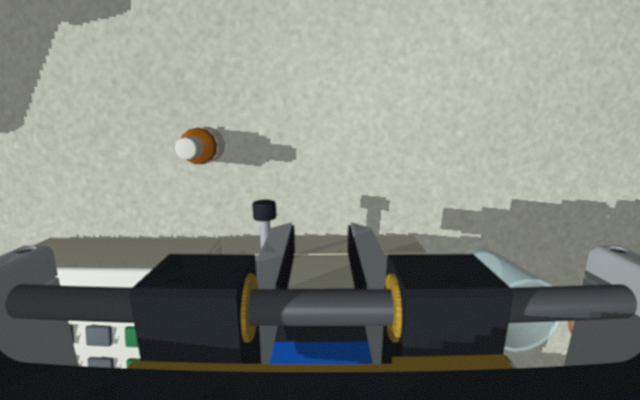

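```bash
python3 -m handwheel '[{"delta_pos":[0,1.2,0.2],"yaw":0},{"delta_pos":[0,2.4,0.4],"yaw":0},{"delta_pos":[0,3.6,0.5],"yaw":0},{"delta_pos":[0,4.8,0.6],"yaw":0},{"delta_pos":[0,6,0.7],"yaw":0},{"delta_pos":[0,7.2,0.8],"yaw":0},{"delta_pos":[0,8.4,0.9],"yaw":0},{"delta_pos":[0,9.6,1],"yaw":0},{"delta_pos":[0,10.8,1],"yaw":0},{"delta_pos":[0,12,1],"yaw":0}]';python3 look.py 14;python3 ang.py 14 "[.0,.05,.1]"
```

```text
time: 12.3
tool_pos: [0.4434, -0.0806, 0.0864]
ee_rot: [-1.561, 0.0, 1.625]
wrist_force: [-9.3, -2.7, -1.3]
width: 0.0299
blue bbox 242 306 164 215 1968
(array([-121.2,   73.7,   86.2]), array([-1.561,  0.   ,  1.625]), array([-9.77, -2.5 , -0.06])) 12.4
0.0 [[456.0, 282.0], [182.0, 282.0]] [[449.0, 300.0], [319.0, 331.0]]
0.05 [[463.0, 291.0], [175.0, 292.0]] [[449.0, 294.0], [319.0, 325.0]]
0.1 [[470.0, 303.0], [167.0, 303.0]] [[449.0, 288.0], [318.0, 319.0]]
```

View pics/s14z.png

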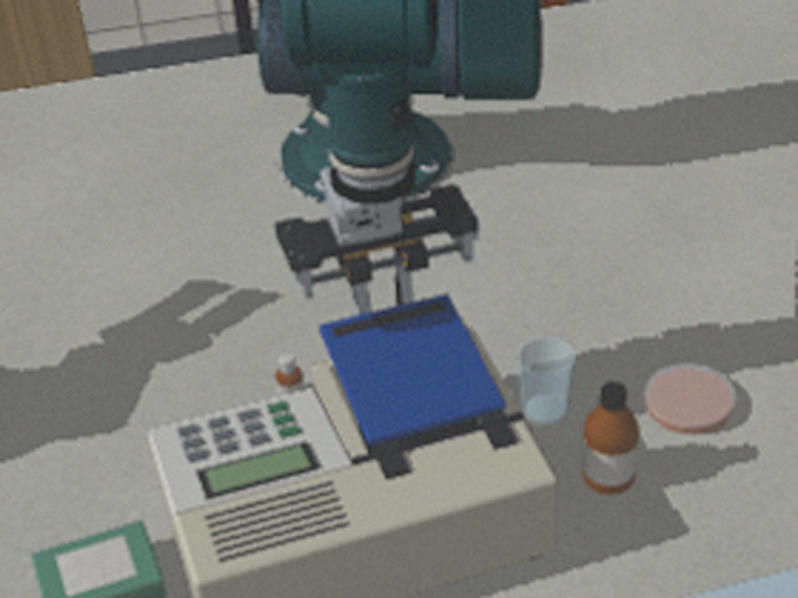

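View pics/w14.png

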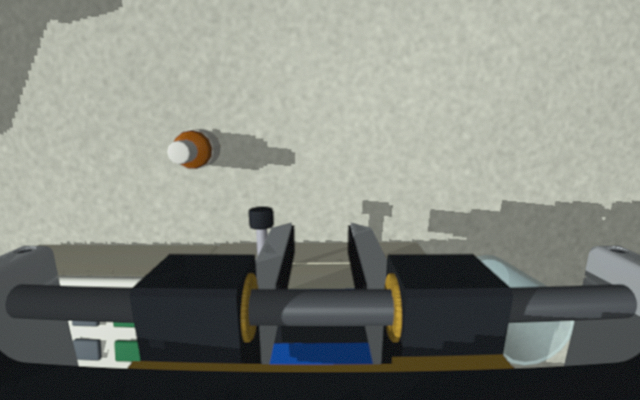

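```bash
python3 -m handwheel '[{"delta_pos":[0,1,0],"yaw":0},{"delta_pos":[0,2,0],"yaw":0},{"delta_pos":[0,3,0],"yaw":0},{"delta_pos":[0,4,0.1],"yaw":0},{"delta_pos":[0,5,0.2],"yaw":0},{"delta_pos":[0,6,0.3],"yaw":0}]';python3 look.py 15
```

```text
time: 13.0
tool_pos: [0.4429, -0.0806, 0.0802]
ee_rot: [-1.56, 0.0, 1.625]
wrist_force: [-10.1, -2.8, -0.3]
width: 0.0301
blue bbox 242 306 166 215 1890
(array([-121.6,   73.7,   80.1]), array([-1.56 ,  0.   ,  1.625]), array([-9.78, -2.47, -1.21])) 13.1
```

View pics/s15z.png

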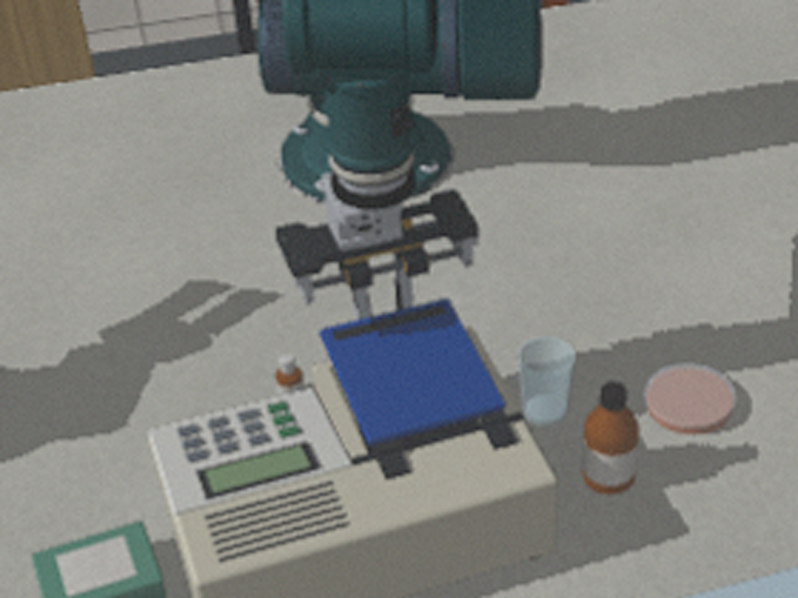

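```bash
python3 -m handwheel '[{"delta_pos":[0,1,0],"yaw":0},{"delta_pos":[0,2,0],"yaw":0},{"delta_pos":[0,2.5,0],"yaw":0},{"delta_pos":[0,2.5,0],"yaw":0}]';python3 look.py 16
python3 - <<'E'
from h import *
a=load('s14')['image'].astype(int);
for x,y in((14,15),(15,16)):
    d=np.abs(load(f's{x}')['image'].astype(int)-load(f's{y}')['image'])[150:225,230:315].sum(2); print(x,y,(d>60).sum())
E
```

```text
time: 13.5
tool_pos: [0.4428, -0.0806, 0.0776]
ee_rot: [-1.56, 0.0, 1.625]
wrist_force: [-9.7, -2.4, -0.9]
width: 0.0294
blue bbox 243 306 166 215 1862
(array([-121.7,   73.7,   77.6]), array([-1.56 ,  0.   ,  1.625]), array([-9.17, -3.24, -1.38])) 13.6
14 15 428
15 16 187
```

Run:
```python
from h import *
p=np.load('ph.npy'); w=load('w16'); s=load('s16'); R=Rz(-p[2])
i=w['image'][190:250,230:390,::-1]; cv2.imwrite('pics/w16z.png',cv2.resize(i,None,fx=5,fy=5,interpolation=2))
i=s['image'][155:225,235:315,::-1]; cv2.imwrite('pics/s16zz.png',cv2.resize(i,None,fx=8,fy=8,interpolation=2))
for th in (0,.02,.04):
    c,sn=np.cos(th),np.sin(th)
    pts=[(50-162*c+10*sn,70+dy,112+162*sn+10*c) for dy in(65,-65)]+[(50+10*sn,70+dy,112+10*c) for dy in(65,-65)]
    print(th,((proj(s,loc(p,pts))-[235,155])*8).round().tolist())
kn=[(-134,y,66) for y in(27,43)]+[(-126,y,66) for y in(27,43)]+[(-122,y,77.6) for y in(46.5,59,89,101)]
print(((proj(w,loc(p,kn))-[230,190])*5).round().tolist())
```

```text
0 [[413.0, 84.0], [48.0, 172.0], [579.0, 385.0], [187.0, 489.0]]
0.02 [[413.0, 77.0], [47.0, 165.0], [579.0, 385.0], [187.0, 489.0]]
0.04 [[413.0, 71.0], [46.0, 158.0], [579.0, 386.0], [187.0, 490.0]]
[[58.0, 112.0], [193.0, 112.0], [62.0, 176.0], [195.0, 177.0], [212.0, 241.0], [322.0, 241.0], [588.0, 241.0], [694.0, 241.0]]
```

View pics/w16z.png

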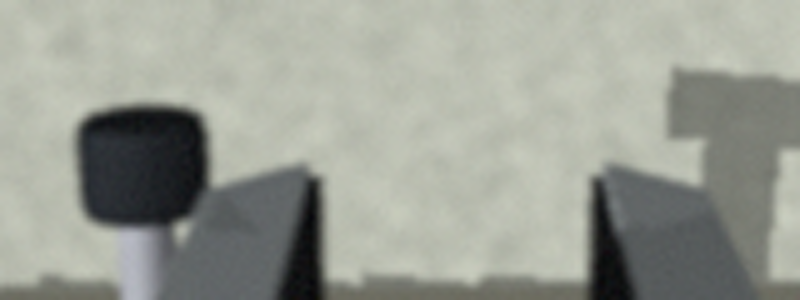

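View pics/s16zz.png

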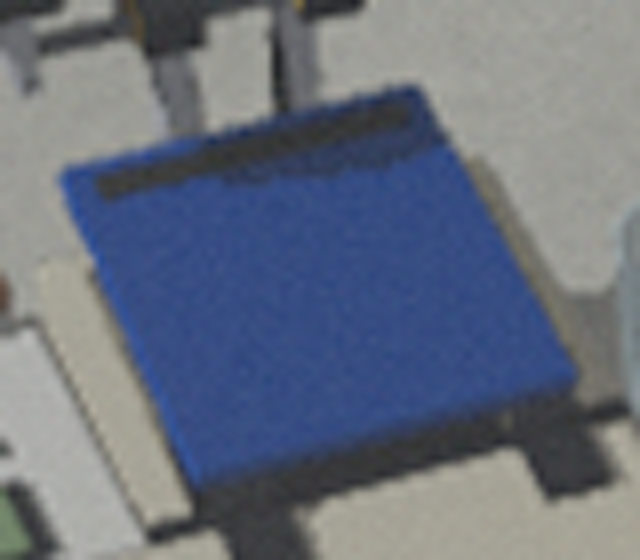

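```bash
python3 -m handwheel '[{"delta_pos":[0,1,0],"yaw":0},{"delta_pos":[0,2,0],"yaw":0},{"delta_pos":[0,2,0],"yaw":0}]';python3 look.py 17
python3 - <<'E'
from h import *
for x,y in((15,16),(16,17)):
    d=np.abs(load(f's{x}')['image'].astype(int)-load(f's{y}')['image'])[150:225,230:315].sum(2); print(x,y,(d>60).sum())
for k in range(5): o=robot.get_obs();print(o['wrist_force'].round(1),o['time'])
E
```

```text
time: 13.9
tool_pos: [0.4427, -0.0806, 0.0755]
ee_rot: [-1.56, 0.0, 1.625]
wrist_force: [-9.7, -2.7, -1.9]
width: 0.0298
blue bbox 242 306 167 215 1843
(array([-121.8,   73.7,   75.5]), array([-1.56 ,  0.   ,  1.625]), array([-9.81, -2.4 , -2.1 ])) 14.0
15 16 187
16 17 172
[-9.8 -2.4 -2.1] 14.0
[-9.8 -2.4 -2.1] 14.0
[-9.8 -2.4 -2.1] 14.0
[-9.8 -2.4 -2.1] 14.0
[-9.8 -2.4 -2.1] 14.0
```

```bash
python3 -m handwheel '[{"delta_pos":[0,0.7,0],"yaw":0},{"delta_pos":[0,1.4,0],"yaw":0},{"delta_pos":[0,2,0],"yaw":0},{"delta_pos":[0,2,0],"yaw":0}]';python3 look.py 18
python3 - <<'E'
from h import *
for x,y in((16,17),(17,18)):
    d=np.abs(load(f's{x}')['image'].astype(int)-load(f's{y}')['image'])[150:225,230:315].sum(2); print(x,y,(d>60).sum())
E
```

```text
time: 14.4
tool_pos: [0.4427, -0.0806, 0.0743]
ee_rot: [-1.56, 0.0, 1.625]
wrist_force: [-11.2, -2.7, 2.2]
width: 0.0299
blue bbox 243 306 167 215 1830
(array([-121.8,   73.7,   74.3]), array([-1.56 ,  0.   ,  1.625]), array([-12.21,  -1.96,   2.26])) 14.5
16 17 172
17 18 69
```

Run:
```python
from h import *
from scipy.optimize import least_squares
D=np.array([(132.7,-110.3,-1.565),(123.2,-113.7,-1.5645),(110.8,-117.2,-1.562),(98.5,-119.6,-1.562),(86.2,-121.2,-1.561),(80.1,-121.6,-1.560),(77.6,-121.7,-1.560),(75.5,-121.8,-1.56)])
for corr in (0,1,-1):
    x=D[:,1]+corr*30*(D[:,2]+1.5708); 
    f=lambda q:-(q[0]+np.sqrt(162**2-(D[:,0]-q[1])**2))-x
    r=least_squares(f,[-40,72]); print(r.x,r.fun.round(2))
p=np.load('ph.npy'); w=load('w18'); s=load('s18')
i=w['image'][190:250,230:390,::-1]; cv2.imwrite('pics/w18z.png',cv2.resize(i,None,fx=5,fy=5,interpolation=2))
i=s['image'][155:225,235:315,::-1]; cv2.imwrite('pics/s18zz.png',cv2.resize(i,None,fx=8,fy=8,interpolation=2))
```

```text
[-40.2359738   72.71787986] [ 0.05  0.   -0.02 -0.1  -0.    0.    0.01  0.06]
[-40.57100837  73.12183498] [ 0.05  0.02 -0.05 -0.09  0.01 -0.    0.01  0.06]
[-39.89996183  72.31452737] [ 0.05 -0.01  0.   -0.11 -0.01  0.01  0.01  0.06]
```

View pics/w18z.png

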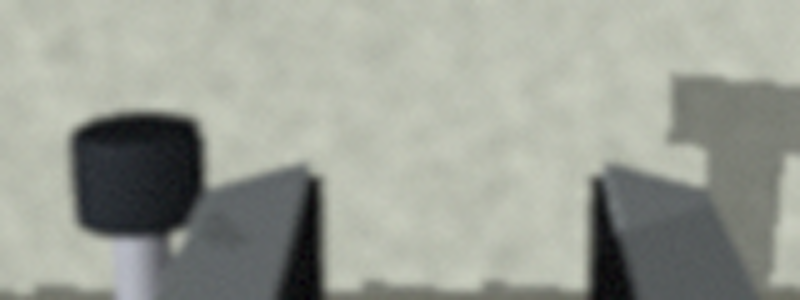

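View pics/s18zz.png

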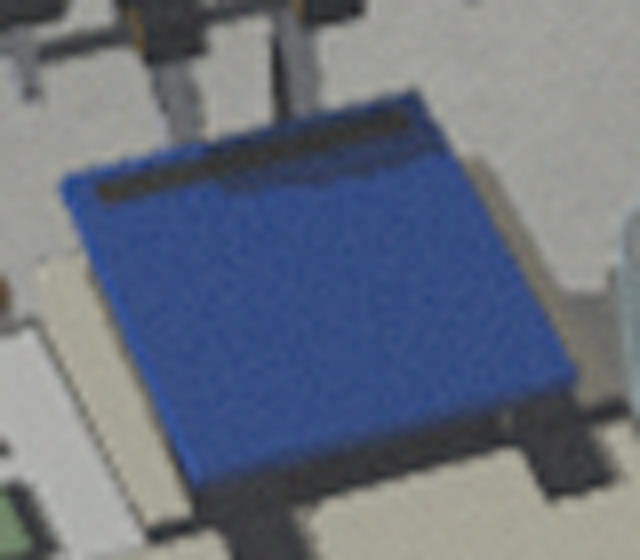

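```bash
python3 -m handwheel '[{"delta_pos":[0,0.5,0],"yaw":0},{"delta_pos":[0,1,0],"yaw":0},{"delta_pos":[0,1.5,0],"yaw":0}]';python3 look.py 19; python3 -c "
from h import *
print(robot.get_obs()['wrist_torque'])"
```

```text
time: 14.8
tool_pos: [0.4427, -0.0807, 0.0742]
ee_rot: [-1.56, 0.0, 1.626]
wrist_force: [-16.2, -1.5, 11.7]
width: 0.0298
blue bbox 243 306 167 215 1826
(array([-121.8,   73.7,   74.2]), array([-1.56 ,  0.   ,  1.626]), array([-14.9 ,  -2.71,   9.39])) 14.9
[-0.08549965  2.17201951  0.38649014]
```

```bash
python3 -m handwheel '[{"delta_pos":[0,-0.8,0],"yaw":0},{"delta_pos":[0,-1.6,0],"yaw":0},{"delta_pos":[0,-1.6,0],"yaw":0}]';python3 look.py 20; python3 -c "
from h import *
print(robot.get_obs()['wrist_torque'])"
```

```text
time: 15.2
tool_pos: [0.4427, -0.0806, 0.0743]
ee_rot: [-1.56, 0.0, 1.625]
wrist_force: [-13.1, -2.7, 1.6]
width: 0.0295
blue bbox 243 306 167 215 1827
(array([-121.8,   73.7,   74.3]), array([-1.56 ,  0.   ,  1.625]), array([-11.55,  -2.2 ,   1.95])) 15.3
[-0.32805345  1.7690605   0.26618943]
```

```bash
python3 -m handwheel '[{"delta_pos":[0,0,1.5],"yaw":0},{"delta_pos":[0,0,3],"yaw":0},{"delta_pos":[0,0,4.5],"yaw":0},{"delta_pos":[0,0,6],"yaw":0},{"delta_pos":[0,0,8],"yaw":0},{"delta_pos":[0,0,12],"yaw":0},{"delta_pos":[0,0,20],"yaw":0},{"delta_pos":[0,0,30],"yaw":0},{"delta_pos":[0,0,40],"yaw":0},{"delta_pos":[0,0,40],"yaw":0}]';python3 look.py 21;python3 -c "
from h import *
s=load('s21');i=s['image'][155:225,235:315,::-1]; cv2.imwrite('pics/s21zz.png',cv2.resize(i,None,fx=8,fy=8,interpolation=2))"
```

```text
time: 16.3
tool_pos: [0.406, -0.0823, 0.076]
ee_rot: [-1.571, -0.0, 1.624]
wrist_force: [-0.7, -0.6, 0.4]
width: 0.0298
blue bbox 243 306 167 215 1865
(array([-157.4,   73.9,   76.2]), array([-1.572,  0.   ,  1.625]), array([ 0.07,  0.29, -0.41])) 16.4
```

View pics/s21zz.png

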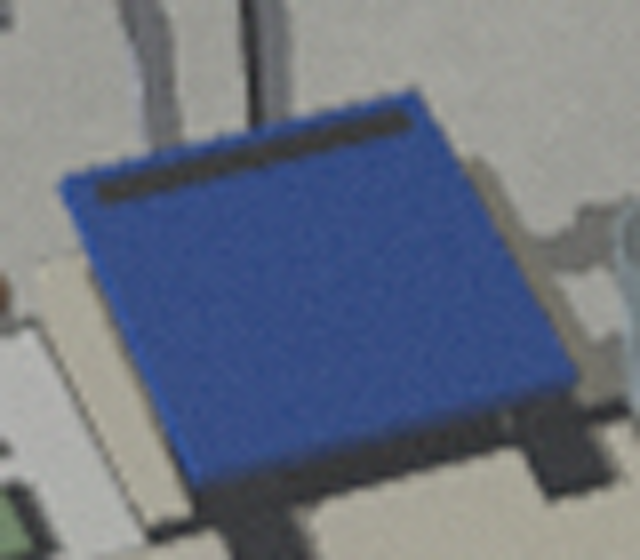

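View pics/w21.png

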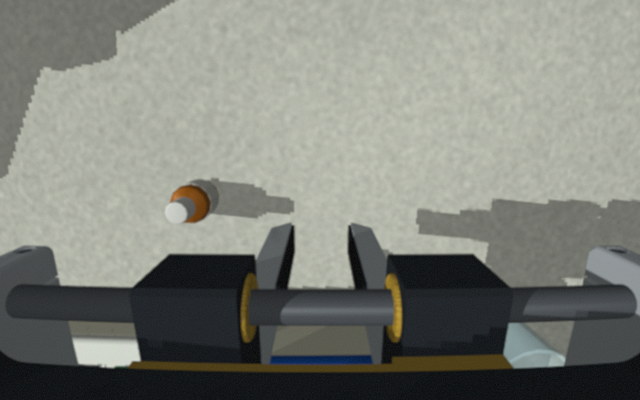

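```bash
python3 -m handwheel '[{"delta_pos":[0,-30,10],"yaw":0},{"delta_pos":[0,-70,30],"yaw":0},{"delta_pos":[0,-110,60],"yaw":0},{"delta_pos":[0,-150,90],"yaw":0},{"delta_pos":[0,-150,90],"yaw":0},{"delta_pos":[0,-150,90],"yaw":0},{"delta_pos":[0,-150,90],"yaw":0}]';python3 look.py 22;python3 - <<'E'
from h import *
s=snap('top','t22'); a=load('top0')['image']
i=s['image'][130:290,230:510,::-1]; cv2.imwrite('pics/t22z.png',cv2.resize(i,None,fx=2.85,fy=2.85,interpolation=2))
for x,y in ((20,22),(21,22)):
  A,B=[load(f's{k}')['image'][165:218,240:310] for k in (x,y)]
  print([cv2.inRange(cv2.cvtColor(q,cv2.COLOR_RGB2HSV),(105,100,30),(130,255,255)).astype(bool).sum() for q in (A,B)])
E
```

```text
time: 17.1
tool_pos: [0.3175, -0.087, 0.2247]
ee_rot: [-1.569, -0.001, 1.625]
wrist_force: [-0.4, 0.1, -0.5]
width: 0.0298
blue bbox 243 306 167 215 1860
(array([-247.4,   74.3,  224.2]), array([-1.567, -0.002,  1.625]), array([-0.66,  1.28,  0.19])) 17.2
[np.int64(1827), np.int64(1860)]
[np.int64(1865), np.int64(1860)]
```

View pics/t22z.png

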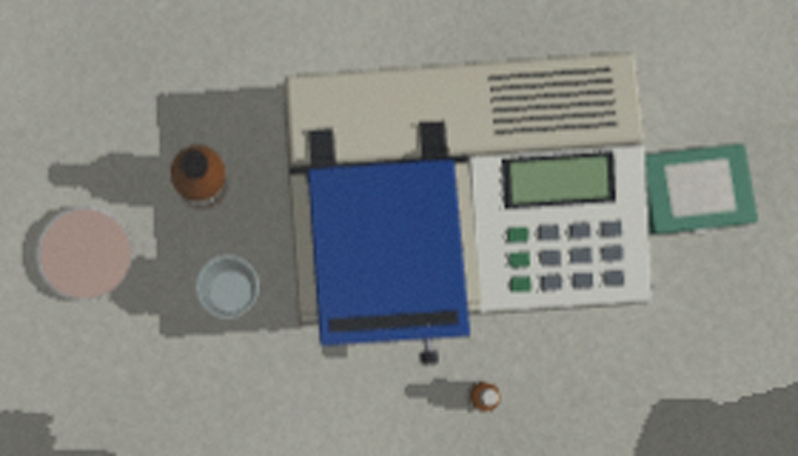

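View pics/s22z.png

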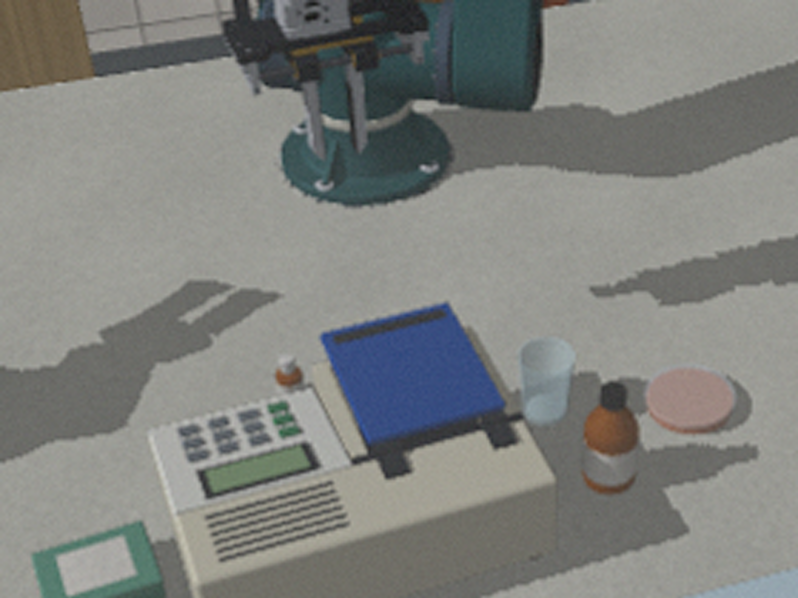

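```bash
python3 -c "
from bench import robot
print(robot.close_job())"
```

```text
the job is handed in; nothing more can be done
None
```

The cover is shut, let go, and the job is handed in at about 17 s of the 43 s allowed; no verdict was reported.

- **Tipping:** I pushed the cover from behind with the two fingertips, held about 30 mm apart, until it tipped forward.
- **Catching:** I went over the top and it came to rest on the fingers at about 0.6 rad. Two pictures 0.6 s apart showed it had not moved. The wrist force there was only 0.5 to 2 N, which is close to the sensor noise, so the contact is seen mainly in the pictures.
- **Easing shut:** I lowered it at roughly 0.1 to 0.3 rad/s. The fingers then rode down with the lip to a firm stop and backed away.

**Checks at the end:**
- **Cover:** it looks shut in the scene and top pictures, and its edge did not move when the fingers left. My fit of the lip's path put it about 1.6 mm above shut at the stop, roughly 0.01 rad. The pictures alone are only good to about 0.02 rad.
- **Robot:** the wrist force reads about zero (noise) and nothing is touching.
- **Bench things:** all of them are at their starting pixels. The cuvettes are now hidden under the cover, so I could not check them at the end.

**What went less well:**
- **Side force:** while I was lowering it, the lip stuck to the finger and the side force rose to about 19 N, against the 25 N limit. I backed off and then followed the lip's arc at about 8 to 10 N.
- **Firm stop:** pressing at the stop reached about 16 N sideways and 12 N down. The wrist torque pointed to the seated cover rather than the rod's knob.

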